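# Clear the pile and put the battery pack on charge

### The arm

A 6-joint arm with a two-finger parallel gripper is mounted at the origin on a cart in front of the work surface, level with it; the furniture and walls round the work are solid. World frame = base frame: x ahead of the robot, y to its left, z up, the work surface at z = 0. Lengths are in m, angles in degrees, forces in N, time in s.
With the tool pointing down it reaches from about 0.35 to 0.875 m from the base axis. Payload 4.2 kg.
Tool frame: the origin (TCP) lies at the very end of the fingers, on their centre line; the grasp point (between the pads) lies 19 mm behind it; z points along the fingers, y is the line along which they close (so a half turn about z gives the same grasp; the last joint's range is limited). The gripper opens to 87 mm and grips with 3 to 60 N. Pads are 19 mm wide; open, the fingers measure 117 mm over their backs; the gripper's body (75 mm by 190 mm) begins 51 mm behind the grasp point.
Start: joints at [14.817, 22.042, 0.453, 0, -68.411, -14.817], TCP at [0.625, 0, 0.223] pointing down, gripper open.
Joint ranges: [-179.83, 179.83], [-69.29, 118.12], [-61.27, 80.66], [-181.25, 117.63], [-171.15, -9.14], [-177.46, 177.46]. Speed limits (degrees/s): [159.86, 159.86, 180, 180, 180, 180].

### API

Orientations are given as a 3x3 rotation matrix whose columns are the frame's x, y, z axes.
In Python, from station import sense, optics, r gives the robot as it stands. The module is installed in compiled form; this text tells all that it offers.
- The arm moves only by the shell command python3 -m pendant 'ROWS' [OPENING]. ROWS is JSON, a list that holds one entry, the list of rows, each a list of 4 numbers: the shift along the tool's x, y, z normalised to -1 to 1, where 1 is 100 mm, then the turn about the tool's z normalised to -1 to 1, where 1 is 2 rad. A call has 1 to 8 rows; each row is the pose to reach, as a shift and turn from the pose commanded when the call began, along the tool's axes at that moment; what a row does not reach only later rows make up. A row lasts 1/10 s, in which the tool goes at most 50 mm and 8.59 degrees, less where a joint would pass 70% of its speed; a pose out of reach is approached as far as the arm can. A call with a number of a shift or a turn outside -1 to 1 is refused whole. A call with a gripper value outside its range is refused whole. OPENING is the closure, from 0 (fully open) to 1 (shut), set as the call begins (- or left out, the last holds). The fingers move at their own pace and stop on an object; the grip force is fixed at half the most. Time passes only in rows, so rows that repeat a pose let the fingers close. It gives the time, the measured TCP pose, the force, the opening and the grip force at its end, in the units of the state.
- sense(): the state, without advancing time (a new reading comes with each control period).
- optics.capture(name): name is "scene" or "side" or "wrist"; returns the picture (420x560x3 uint8, red, green, blue); there is no depth.
- optics.get_calibration(name): a dict with "camera_matrix" (3x3 intrinsics, pixels), "camera_from_world" (4x4, takes a point from world to camera coordinates). Camera axes: x right, y down, z forward; pixel columns grow to the right and rows downward; lengths in m; the calibration is good to about 2 mm. A picture is of the moment at which its call begins: read the wrist's pose just before it. get_calibration takes no time and is no camera call; for the wrist camera it gives the pose at the moment of the call.
- r.finish_job(): hands the job in; it is judged then, once.
The state is a dict: "time_s": time; "joints": joint angles; "joint_velocities": joint speeds; "effort": joint torques, N m; "tcp_pos": TCP position; "ee_rot": TCP orientation; "wrist_force": force on the tool from outside, world axes, zero at the start; "moment": the same for the moment, N m; "gripper_width": opening from 0.0 (shut) to 1.0 (fully open); "gripper_force": force on a finger pad.
Only numpy, scipy, OpenCV 4.12 (cv2) and the standard library are available. Lean on these libraries where they do the work, as an engineer would, in place of code of your own. Each camera call takes 0.05 s, during which the arm holds its last target. There are 200 camera calls.

### The job

Somebody has piled things on the flat battery pack: clear them off it, laying the big plaster roll flat inside the round tray and the small plaster roll flat inside the square tray, and standing the vial upright inside the oblong tray. Slide the emptied pack, contact end first, in under the bar of the charging cradle until it is fully home against the back stop. Leave the computer mouse and the stapler where they are.

Things in the scene. Friction and masses are not known exactly. Their poses are not given: they have to be found in the camera images.
- small_roll_center (a point): small beige roll of fixing plaster lying flat, a ring 42 mm across and 12 mm high; starts on top of the big roll. Point: its centre, half-way up; z up along its axis. 30 g.
- big_roll_center (a point): big beige roll of fixing plaster lying flat, 52 mm across and 25 mm high; starts on the battery pack with the small roll on it. Point: its centre, half-way up; z up along its axis. 30 g.
- vial_center (a point): small glass vial with a purple cap, upright, 23 mm diameter, 49 mm high; starts standing on the pack's rear part. Point: its centre, half-way up; z up along its axis. 16 g. The only vial on the table.
- pack_center (a point): flat black battery pack under the pile, 140 (x) x 60 (y) x 16 mm, 0.25 kg. Point: its centre, half-way up. x runs along it to the contact end (four brass strips on top there; grey field on top of the rear end). The rolls stand on the contact half, the vial on the rear. Hold it across its width some 40 mm behind the centre to slide it home.
- round_tray: fixed grey round shallow tray, 84 mm across, floor 4 mm thick, rim 6 mm high above the table, 76 mm across inside. Origin: centre of its underside, on the table.
- square_tray: fixed grey square shallow tray, 72 x 72 mm outside, 64 x 64 mm inside, floor 4 mm thick, rim 6 mm high above the table. Origin: centre of its underside, on the table; x and y along its sides.
- oblong_tray: fixed grey oblong shallow tray, 108 (x) by 54 (y) mm outside, 100 x 46 mm inside, floor 4 mm thick, rim 6 mm high above the table. Origin: centre of its underside, on the table; x along its length.
- cradle_stop (a point): fixed grey cradle, 96 to 104 mm wide, aluminium bar across. Point: foot of the back stop's face, mid-width, on the floor (3 mm over the table). x: push-in direction, z up. Bar at x -65 to -43 mm, underside 21, top 33 mm over the floor. Guides 15 mm high, 68 mm apart, from the stop to x -75, flaring to 92 mm apart at -100; bare floor to -140. Home: pack centre at x -70 mm.
- mouse: bystander: black computer mouse, 108 x 60 x 34 mm, loose. Origin: centre of its underside. Leave alone.
- stapler: bystander: dark blue stapler, 148 x 36 x 45 mm, loose. Origin: centre of its underside. Leave alone.
Things that resemble listed ones, but are neither listed nor needed, are in the scene too. Leave any pink look-alike of the part that bears small_roll_center alone.

How it is judged:
By the outcome, as a careful person would: the job done as asked, in the order asked, and still so for the second after the job is handed in, with the robot touching nothing.
It also fails if it takes over 106 s, if anything falls off the work surface, if the arm or the gripper's body presses on something with over 40 N, if the wrist force passes 120 N, or if a joint passes its speed limit or range.

## Working session

There is one attempt and no reset: what is moved stays moved. The work goes in short steps, Python scripts to look and compute and a shell command to move; the robot and the scene stay as the last step left them, time stands still between calls to the robot, and variables do not carry over. Pictures are saved under pics/ and viewed, at most 14 in all, crops included, and the job is handed in when it is done.

```bash
mkdir -p pics; cat > h.py <<'E'
import numpy as np,cv2
from station import sense,optics,r
def cap(n,f):
    c=optics.get_calibration(n); im=optics.capture(n)
    cv2.imwrite('pics/'+f+'.png',im[:,:,::-1]); np.savez('pics/'+f+'.npz',K=c['camera_matrix'],T=c['camera_from_world'])
    return im
def cal(f):
    d=np.load('pics/'+f+'.npz'); return d['K'],d['T']
def ray(f,u,v,z):
    K,T=cal(f); R=T[:3,:3];C=-R.T@T[:3,3]; d=R.T@np.linalg.inv(K)@[u,v,1]
    return C+d*(z-C[2])/d[2]
def px(f,p):
    K,T=cal(f); q=K@(T[:3,:3]@np.array(p)+T[:3,3]); return q[:2]/q[2]
E
python3 - <<'E'
from h import *
for n in("scene","side","wrist"):
    cap(n,n+'0'); K,T=cal(n+'0'); print(n,(-T[:3,:3].T@T[:3,3]).round(3),K[0,0])
print(sense())
E
```

```text
scene [0.042 0.702 0.62 ] 388.34998253705663
side [0.467 1.26  0.511] 472.062657424745
wrist [ 0.625 -0.065  0.384] 295.65264447185046
{'time_s': 0.15, 'joints': array([ 1.48170514e+01,  2.20824257e+01,  3.98854380e-01, -1.97444413e-02,
       -6.84104709e+01, -1.48158091e+01]), 'joint_velocities': array([-0.01731221, -0.01319685,  0.10533939,  0.12842336,  0.02599051,
       -0.05628856]), 'effort': array([ 3.86667998e-04, -3.91052306e+01,  1.87588084e+01,  4.22235444e+00,
        1.23758311e-02, -1.38926293e-04]), 'tcp_pos': array([6.24561201e-01, 2.00834158e-05, 2.21701643e-01]), 'ee_rot': array([[-1.05288972e-04, -9.99998602e-01, -1.66869150e-03],
       [-9.99999988e-01,  1.05472621e-04, -1.09967725e-04],
       [ 1.10143573e-04,  1.66867990e-03, -9.99998602e-01]]), 'wrist_force': array([ 0.79429332,  0.49021819, -0.13087124]), 'moment': array([-0.04127568, -0.02815034, -0.02413383]), 'gripper_force': 0.0, 'gripper_width': 0.9985320850920166}
```

View pics/scene0.png

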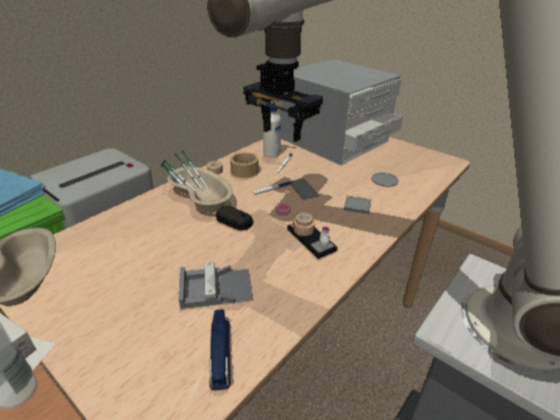

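View pics/side0.png

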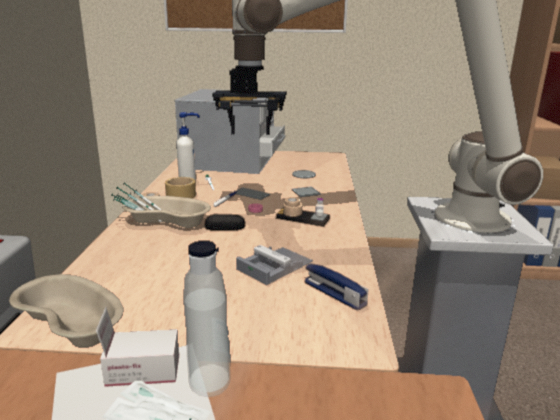

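View pics/wrist0.png

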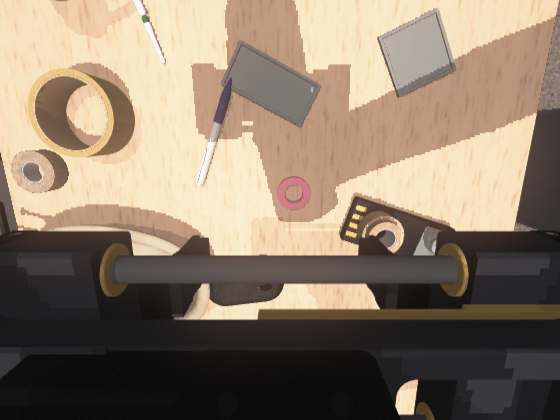

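The wrist view shows the square tray at (417,53), the oblong tray at (271,83) with a pen beside it, a pink ring at (293,193), a lone beige roll at (38,172) and the pile at (385,232). The scene view shows the round tray at (385,180), the pile at (305,225), the vial at (325,237) and the cradle at (215,287).

Candidates for the small roll, in scene pixels:
- Pile top at (304,220): this is the one, because it sits on the big roll on the pack.
- Pink ring at (283,210): the look-alike.
- Beige roll at (215,168): lying away from the pack.

I'll check the choice in a close crop.

```bash
python3 - <<'E'
from h import *
im=cv2.imread('pics/scene0.png')[160:310,170:410]
cv2.imwrite('pics/crop1.png',cv2.resize(im,None,fx=3.33,fy=3.33,interpolation=cv2.INTER_CUBIC))
for n,ps in {'sq':[(378,38),(437,10),(455,68),(400,97)],'ob':[(240,40),(321,87),(303,126),(222,82)]}.items():
    P=np.array([ray('wrist0',u,v,.006) for u,v in ps]); print(n,P.mean(0).round(4),[round(float(np.linalg.norm(P[i]-P[i-1])),4) for i in range(4)],np.degrees(np.arctan2(*(P[1]-P[0])[1::-1])).round(1))
for n,u,v,z in [('round',385,180,.006),('rollTop',304,219,.053),('pink',283,210,.01)]: print(n,ray('scene0',u,v,z).round(3))
print(ray('wrist0',385,232,.053), ray('wrist0',356,195,.016),ray('wrist0',340,240,.016))
E
```

```text
sq [ 0.4685 -0.159   0.006 ] [0.0712, 0.0704, 0.0667, 0.0696] -156.2
ob [ 0.6383 -0.1261  0.006 ] [0.0505, 0.1075, 0.0494, 0.1094] 151.9
round [ 0.471 -0.332  0.006]
rollTop [0.499 0.059 0.053]
pink [0.604 0.015 0.01 ]
[0.50545724 0.0432464  0.053     ] [0.53291077 0.00607971 0.016     ] [0.55047311 0.06634002 0.016     ]
```

View pics/crop1.png

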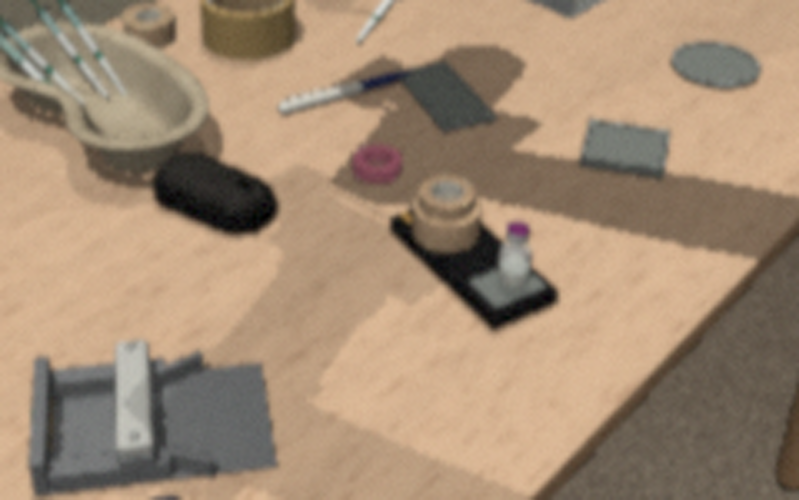

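The crop confirms the choice: the small roll sits on the big roll on the contact half (brass strips at (405,215)), the vial stands on the grey rear field, and the pink ring is separate. The tray sizes check out. Next I move in for a close look at the pile and estimate the cradle.

```bash
python3 -m pendant '[[[-0.5,0.5,0,0],[-0.9,0.9,0,0],[-1,1,0,0],[-1,1,0,0]]]' 0; python3 - <<'E'
from h import *
cap('wrist','w1'); print(px('w1',(.625-.1,-.065+.1,0)), px('w1',sense()['tcp_pos']))
# cradle corners from scene crop
for n,u,v,z in [('stopL',40,358,.018),('stopR',42,488,.018),('frontL',265,365,.003),('frontR',275,465,.003),('barA',130,345,.036),('barB',135,440,.036)]:
    print(n,ray('scene0',170+u/3.33,160+v/3.33,z).round(3))
E
```

```text
time_s: 0.55
tcp_pos: [0.5219, 0.1023, 0.2228]
ee_rot: [[0.004, -1.0, -0.001], [-1.0, -0.004, 0.001], [-0.001, 0.001, -1.0]]
wrist_force: [0.8, 0.5, 0.8]
gripper_width: 0.999
gripper_force: 0.0
[281.69233257 135.28791643] [281.82581493 250.30670435]
stopL [0.621 0.347 0.018]
stopR [0.529 0.418 0.018]
frontL [0.513 0.242 0.003]
frontR [0.446 0.304 0.003]
barA [0.569 0.311 0.036]
barB [0.502 0.366 0.036]
```

View pics/w1.png

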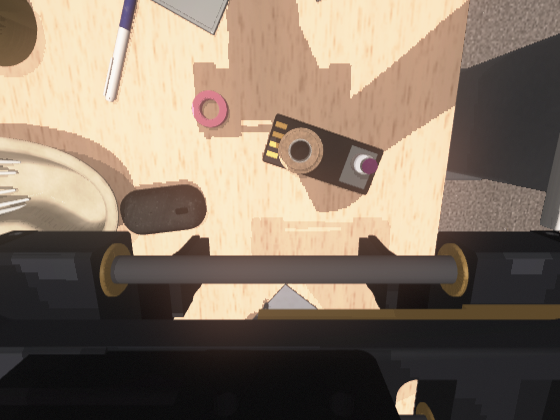

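The pack corners are at (277,114), (263,160), (369,194) and (383,149). The small roll's top is centred at (300,149) and the vial cap at (369,165). I'll turn these into points.

```bash
python3 - <<'E'
from h import *
P=np.array([ray('w1',u,v,.016) for u,v in [(277,114),(263,160),(369,194),(383,149)]])
print(P.mean(0),[round(float(np.linalg.norm(P[i]-P[i-1])),4) for i in range(4)])
for a,b in((3,0),(2,1)): d=P[b]-P[a]; print(np.degrees(np.arctan2(d[1],d[0])))
im=cv2.imread('pics/w1.png'); hsv=cv2.cvtColor(im,cv2.COLOR_BGR2HSV)
m=cv2.inRange(hsv,(125,60,30),(165,255,255)); m[:,:330]=0; M=cv2.moments(m,True); u,v=M['m10']/M['m00'],M['m01']/M['m00']; print('cap',u,v,M['m00'],ray('w1',u,v,.060))
print('small',ray('w1',300,149,.053)); 
p=P.mean(0); 
print('ring px radius at .053', 295.65*.021/(cal('w1')[1][:3,:3]@np.array([.51,.04,.053])+cal('w1')[1][:3,3])[2])
print(sense()['tcp_pos'],sense()['ee_rot'].round(4))
E
```

```text
[0.47328231 0.05827995 0.016     ] [0.1359, 0.0569, 0.1406, 0.0575]
-17.281945800746104
-17.474673921574848
cap 366.6585365853659 162.65853658536585 41.0 [0.43193012 0.06387041 0.06      ]
small [0.50450619 0.04981121 0.053     ]
ring px radius at .053 19.199669147309635
[0.52356067 0.10140433 0.22293778] [[ 3.6e-03 -1.0e+00  2.0e-04]
 [-1.0e+00 -3.6e-03  3.0e-04]
 [-3.0e-04 -2.0e-04 -1.0e+00]]
```

```bash
python3 - <<'E'
import cv2
im=cv2.imread('pics/w1.png')[100:210,240:400]
cv2.imwrite('pics/crop2.png',cv2.resize(im,None,fx=5,fy=5,interpolation=cv2.INTER_CUBIC))
E
```

```text
(no output)
```

View pics/crop2.png

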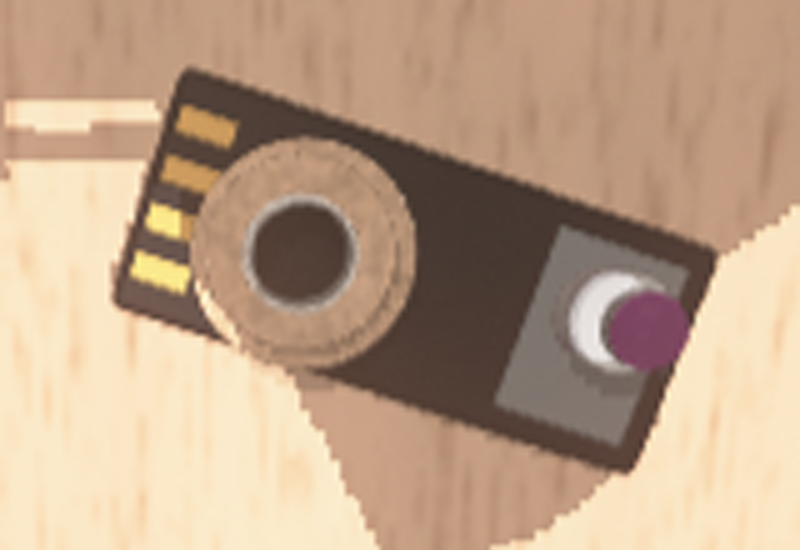

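Small roll at about (0.5045, 0.050), pack centre at (0.473, 0.058) with yaw -17.4°, and the vial near (0.430, 0.066). These agree with the given sizes. I'll move over the small roll and align the fingers across the pack.

```bash
python3 -m pendant '[[[0.3,0.1,0,0.15],[0.5,0.2,0.2,0.3],[0.5,0.205,0.4,0.45],[0.5,0.205,0.6,0.6],[0.5,0.205,0.8,0.6],[0.5,0.205,1,0.6],[0.5,0.205,1.0,0.6],[0.5,0.205,1.0,0.6]]]' ; python3 -m pendant '[[[0,0,0,0.15],[0,0,0,0.3],[0,0,0,0.337],[0,0,0,0.337],[0,0,0,0.337]]]'
```

```text
time_s: 1.4
tcp_pos: [0.5047, 0.0491, 0.1214]
ee_rot: [[-0.935, -0.355, -0.002], [-0.355, 0.935, -0.001], [0.002, -0.0, -1.0]]
wrist_force: [-0.6, 0.1, -0.4]
gripper_width: 1.006
gripper_force: 0.0
time_s: 1.9
tcp_pos: [0.5051, 0.0493, 0.1222]
ee_rot: [[-0.953, 0.304, -0.0], [0.304, 0.953, -0.0], [0.0, -0.0, -1.0]]
wrist_force: [-0.8, -0.2, -0.1]
gripper_width: 1.001
gripper_force: 0.0
```

```bash
python3 -m pendant '[[[0,0,0.4,0],[0,0,0.7,0],[0,0,0.785,0],[0,0,0.785,0],[0,0,0.785,0]]]'; python3 -m pendant '[[[0,0,0,0],[0,0,0,0],[0,0,0,0],[0,0,0,0],[0,0,0,0],[0,0,0,0],[0,0,0,0],[0,0,0,0]]]' 1
```

```text
time_s: 2.4
tcp_pos: [0.5058, 0.0501, 0.045]
ee_rot: [[-0.954, 0.299, 0.002], [0.299, 0.954, 0.0], [-0.002, 0.001, -1.0]]
wrist_force: [0.4, -0.3, 0.3]
gripper_width: 1.001
gripper_force: 0.0
time_s: 3.2
tcp_pos: [0.5045, 0.0501, 0.0441]
ee_rot: [[-0.954, 0.298, 0.0], [0.298, 0.954, -0.0], [-0.0, 0.0, -1.0]]
wrist_force: [-0.9, 1.5, 0.1]
gripper_width: 0.462
gripper_force: 30.0
```

```bash
python3 -m pendant '[[[0,0,-0.4,0],[0,0,-0.8,0],[0,-0.3,-1,0],[0,-0.6,-1,0],[-0.1,-1,-1,0],[-0.1,-1,-1,0]]]'; python3 - <<'E'
from h import *
cap('wrist','w2');s=sense();print(s['tcp_pos'],s['gripper_width'],px('w2',(.4685,-.159,.006)))
E
```

```text
time_s: 3.8
tcp_pos: [0.4829, -0.0514, 0.1441]
ee_rot: [[-0.953, 0.303, -0.001], [0.303, 0.953, -0.0], [0.001, -0.0, -1.0]]
wrist_force: [0.2, 1.7, -0.3]
gripper_width: 0.457
gripper_force: 30.0
[ 0.48350689 -0.05012114  0.14404103] 0.45898473783310306 [181.93646461 219.24372659]
```

View pics/w2.png

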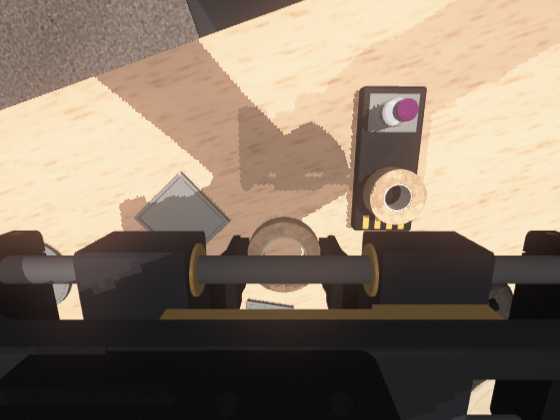

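The roll is held at (283,252). The tray centre at (182,218.5) matches its projection. Next I place the small roll.

```bash
python3 -m pendant '[[[-0.1,-0.5,0,0],[-0.19,-1,0,0],[-0.19,-1,0.4,0],[-0.19,-1,0.8,0],[-0.19,-1,0.8,0],[-0.19,-1,0.8,0]]]'; python3 -m pendant '[[[0,-0.08,0.1,0],[0,-0.08,0.2,0],[0,-0.08,0.2,0],[0,-0.08,0.2,0]]]'
```

```text
time_s: 4.45
tcp_pos: [0.4729, -0.1492, 0.0642]
ee_rot: [[-0.955, 0.297, -0.001], [0.297, 0.955, -0.001], [0.001, -0.001, -1.0]]
wrist_force: [0.7, -0.2, -0.1]
gripper_width: 0.467
gripper_force: 30.0
time_s: 4.85
tcp_pos: [0.4702, -0.1571, 0.0443]
ee_rot: [[-0.954, 0.298, 0.0], [0.298, 0.954, -0.0], [-0.0, 0.0, -1.0]]
wrist_force: [0.5, -0.6, -0.6]
gripper_width: 0.459
gripper_force: 30.0
```

```bash
python3 -m pendant '[[[0.01,-0.02,0.2,0],[0.01,-0.02,0.3,0],[0.01,-0.02,0.36,0],[0.01,-0.02,0.36,0],[0.01,-0.02,0.36,0]]]'; python3 -m pendant '[[[0,0,0,0],[0,0,0,0],[0,0,0,0],[0,0,0,0]]]' 0.35;  python3 -m pendant '[[[0,0,-0.2,0],[0,0,-0.6,0],[0,0.5,-1,0],[0,1,-1,0],[0,1,-1,0],[0,1,-1,0]]]' 0; python3 - <<'E'
from h import *
cap('wrist','w3');s=sense();print(s['tcp_pos'],s['gripper_width'])
E
```

```text
time_s: 5.35
tcp_pos: [0.4689, -0.1587, 0.0083]
ee_rot: [[-0.954, 0.298, 0.0], [0.298, 0.954, -0.0], [-0.0, 0.0, -1.0]]
wrist_force: [-1.3, 0.2, -0.4]
gripper_width: 0.462
gripper_force: 30.0
time_s: 5.75
tcp_pos: [0.4686, -0.1587, 0.0082]
ee_rot: [[-0.954, 0.298, 0.0], [0.298, 0.954, -0.0], [-0.0, 0.0, -1.0]]
wrist_force: [-0.0, -0.5, 0.3]
gripper_width: 0.64
gripper_force: 0.0
time_s: 6.35
tcp_pos: [0.4989, -0.0617, 0.1085]
ee_rot: [[-0.955, 0.296, 0.001], [0.296, 0.955, 0.0], [-0.001, 0.001, -1.0]]
wrist_force: [0.2, 0.0, -0.2]
gripper_width: 0.989
gripper_force: 0.0
[ 0.49796914 -0.06280306  0.10783973] 0.9918243172016898
```

View pics/w3.png

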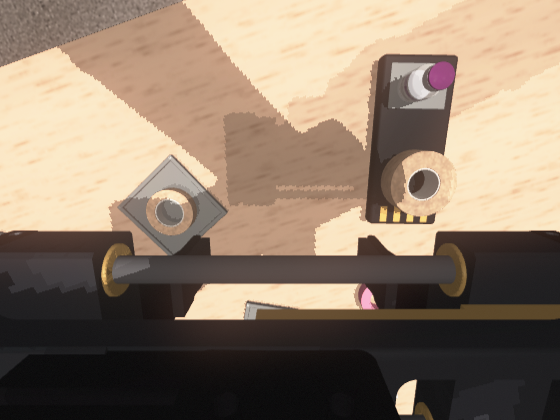

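The small roll lies in the square tray at (172,210). The big roll's hole is at (423,184) and the vial cap at (440,76).

```bash
python3 - <<'E'
from h import *
s=sense();R=s['ee_rot'];t=s['tcp_pos']
for n,u,v,z in [('big',423,184,.041),('vialcap',440,76,.065)]:
    p=ray('w3',u,v,z); d=R.T@(p-t); print(n,p.round(4),d.round(4))
print(ray('w2',397,197,.041),ray('w2',405,110,.065),ray('w1',370,166.4,.065))
# round tray in scene by grey mask
im=cv2.imread('pics/scene0.png'); h=cv2.cvtColor(im,cv2.COLOR_BGR2HSV); m=cv2.inRange(h,(0,0,60),(179,50,150))[165:195,365:405]
n,l,st,c=cv2.connectedComponentsWithStats(m); i=1+st[1:,4].argmax(); print(st[i],c[i]+[365,165], ray('scene0',*(c[i]+[365,165]),.005))
x,y,w,hh=st[i][:4]; print(np.linalg.norm(ray('scene0',365+x,165+y+hh/2,.006)-ray('scene0',365+x+w,165+y+hh/2,.006)))
E
```

```text
big [0.5035 0.0522 0.041 ] [0.0289 0.1114 0.0668]
vialcap [0.4302 0.066  0.065 ] [0.1029 0.1028 0.0429]
[0.50313336 0.05180193 0.041     ] [0.43001387 0.06507075 0.065     ] [0.42943938 0.06743304 0.065     ]
[  7   8  26  13 272] [384.49264706 178.95955882] [ 0.47651222 -0.33827274  0.005     ]
0.08331489040173194
```

```bash
python3 -m pendant '[[[0.15,0.5,0,0],[0.29,1,0,0],[0.29,1,0,0],[0.29,1,0,0]]]'; python3 -m pendant '[[[0,0.115,0.3,0],[0,0.115,0.7,0],[0,0.115,0.86,0],[0,0.115,0.86,0],[0,0.115,0.86,0]]]'
```

```text
time_s: 6.8
tcp_pos: [0.4998, 0.0407, 0.1073]
ee_rot: [[-0.955, 0.298, -0.002], [0.298, 0.955, -0.001], [0.002, -0.001, -1.0]]
wrist_force: [0.1, -0.4, -0.2]
gripper_width: 0.996
gripper_force: 0.0
time_s: 7.3
tcp_pos: [0.504, 0.0503, 0.0221]
ee_rot: [[-0.954, 0.3, -0.001], [0.3, 0.954, -0.001], [0.0, -0.001, -1.0]]
wrist_force: [-0.2, 0.5, 0.7]
gripper_width: 0.998
gripper_force: 0.0
```

```bash
python3 -m pendant '[[[0,0.015,0,0],[0,0.015,0,0],[0,0.015,0,0],[0,0.015,0,0],[0,0.015,0,0],[0,0.015,0,0],[0,0.015,0,0]]]' 1;  python3 -m pendant '[[[0,0,-0.2,0],[0,0,-0.6,0],[0,0,-1,0],[0,-0.5,-1,0],[0,-1,-1,0],[0,-1,-1,0]]]'; python3 -m pendant '[[[0,-0.5,0,0],[0,-1,0,0],[0,-1,0,0],[0,-1,0,0]]]'; python3 -m pendant '[[[0,-0.5,0,0],[0,-0.8,0,0],[0,-0.8,0,0],[0,-0.8,0,0]]]'; python3 - <<'E'
from h import *
cap('wrist','w4');s=sense();R=s['ee_rot'];t=s['tcp_pos'];print(t,px('w4',(.4765,-.338,.006)),R.T@(np.array([.4765,-.338,.006])-t))
E
```

```text
time_s: 8.0
tcp_pos: [0.5045, 0.0533, 0.0223]
ee_rot: [[-0.954, 0.298, 0.0], [0.298, 0.954, -0.0], [-0.0, -0.0, -1.0]]
wrist_force: [-0.7, 0.1, 2.0]
gripper_width: 0.578
gripper_force: 30.0
time_s: 8.6
tcp_pos: [0.4716, -0.0458, 0.1219]
ee_rot: [[-0.953, 0.304, -0.002], [0.304, 0.953, -0.0], [0.002, -0.001, -1.0]]
wrist_force: [-0.8, -1.2, -1.0]
gripper_width: 0.58
gripper_force: 30.0
time_s: 9.0
tcp_pos: [0.4445, -0.1385, 0.1219]
ee_rot: [[-0.954, 0.301, 0.0], [0.301, 0.954, 0.0], [-0.0, 0.0, -1.0]]
wrist_force: [-0.5, 0.7, -0.5]
gripper_width: 0.583
gripper_force: 30.0
time_s: 9.4
tcp_pos: [0.4214, -0.2134, 0.1219]
ee_rot: [[-0.955, 0.298, 0.0], [0.298, 0.955, 0.0], [-0.0, 0.0, -1.0]]
wrist_force: [0.9, 0.5, -1.5]
gripper_width: 0.585
gripper_force: 30.0
[ 0.42155338 -0.21308012  0.12198911] [184.73165716 290.39857672] [-0.08956919 -0.1029583   0.11599366]
```

View pics/w4.png

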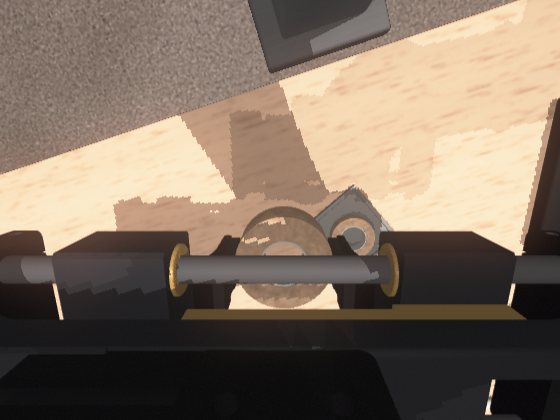

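The tray is hidden behind the gripper, so I'll overshoot to bring it into view.

```bash
python3 -m pendant '[[[-0.5,0,0,0],[-1,0,0,0],[-1,-0.6,0,0],[-1,-1,0,0],[-1,-1,0,0]]]'; python3 -m pendant '[[[-0.5,0,0,0],[-0.6,0,0,0],[-0.6,0,0,0],[-0.6,0,0,0]]]';python3 - <<'E'
from h import *
cap('wrist','w5');s=sense();R=s['ee_rot'];t=s['tcp_pos'];print(t,px('w5',(.4765,-.338,.006)),R.T@(np.array([.4765,-.338,.006])-t))
im=cv2.imread('pics/w5.png'); h=cv2.cvtColor(im,cv2.COLOR_BGR2HSV); m=cv2.inRange(h,(0,0,50),(179,60,190)); m[225:]=0
cs,_=cv2.findContours(m,0,2)
for c in cs:
    if cv2.contourArea(c)>1500: print(cv2.contourArea(c),cv2.minEnclosingCircle(c),cv2.boundingRect(c),ray('w5',*cv2.minEnclosingCircle(c)[0],.006))
E
```

```text
time_s: 9.95
tcp_pos: [0.4861, -0.342, 0.1213]
ee_rot: [[-0.953, 0.301, -0.001], [0.301, 0.953, -0.0], [0.001, -0.001, -1.0]]
wrist_force: [0.2, -0.0, -0.8]
gripper_width: 0.584
gripper_force: 30.0
time_s: 10.35
tcp_pos: [0.544, -0.3556, 0.1217]
ee_rot: [[-0.955, 0.297, -0.001], [0.297, 0.955, 0.001], [0.001, 0.0, -1.0]]
wrist_force: [-0.3, -0.3, 0.3]
gripper_width: 0.58
gripper_force: 30.0
[ 0.54358659 -0.35581175  0.12197134] [279.31932442 132.23336063] [ 0.06925885 -0.00296993  0.11602419]
2133.5 ((532.0, 201.0), 35.4683952331543) (505, 172, 55, 53) [ 0.61001019 -0.12491606  0.006     ]
6692.5 ((273.1134948730469, 134.4755859375), 47.5633544921875) (228, 87, 92, 95) [ 0.47670003 -0.34399933  0.006     ]
7257.0 ((476.5, 60.0), 61.72732162475586) (416, 0, 115, 121) [ 0.46971116 -0.15772297  0.006     ]
```

View pics/w5.png

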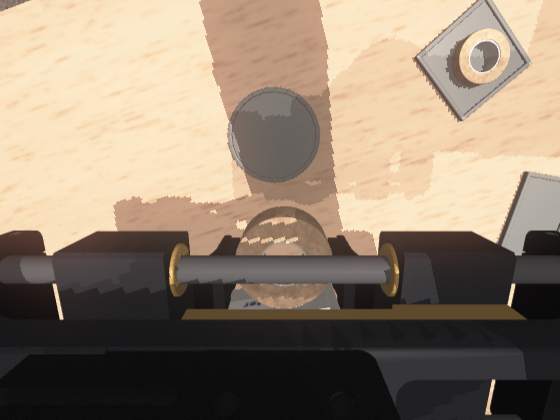

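The round tray is at (274,134), which gives (0.4767, -0.343). I place the big roll there.

```bash
python3 -m pendant '[[[0.4,-0.08,0,0],[0.675,-0.08,0.1,0],[0.675,-0.08,0.5,0],[0.675,-0.08,0.9,0],[0.675,-0.08,0.9,0],[0.675,-0.08,0.9,0]]]'; python3 -m pendant '[[[0,0,0.1,0],[0,0,0.2,0],[0,0,0.205,0],[0,0,0.205,0]]]';python3 -m pendant '[[[0,0,0,0],[0,0,0,0],[0,0,0,0],[0,0,0,0]]]' 0.25; python3 -m pendant '[[[0,0,-0.3,0],[0,0,-0.7,0],[0,0.2,-1,0],[-0.4,0.5,-1,0],[-0.4,1,-1,0],[-0.4,1,-1,0]]]' 0; python3 - <<'E'
from h import *
cap('wrist','w6');s=sense();print(s['tcp_pos'])
E
```

```text
time_s: 11.0
tcp_pos: [0.4768, -0.3446, 0.0328]
ee_rot: [[-0.955, 0.298, -0.001], [0.298, 0.955, -0.0], [0.0, -0.001, -1.0]]
wrist_force: [0.5, 0.4, 0.2]
gripper_width: 0.585
gripper_force: 30.0
time_s: 11.4
tcp_pos: [0.4769, -0.3448, 0.0116]
ee_rot: [[-0.954, 0.299, -0.0], [0.299, 0.954, -0.0], [0.0, -0.0, -1.0]]
wrist_force: [0.3, -0.3, 0.0]
gripper_width: 0.584
gripper_force: 30.0
time_s: 11.8
tcp_pos: [0.477, -0.3448, 0.0118]
ee_rot: [[-0.954, 0.299, 0.0], [0.299, 0.954, -0.0], [-0.0, -0.0, -1.0]]
wrist_force: [-0.1, 0.4, 0.3]
gripper_width: 0.742
gripper_force: 0.0
time_s: 12.4
tcp_pos: [0.5471, -0.2572, 0.1118]
ee_rot: [[-0.956, 0.294, 0.001], [0.294, 0.956, 0.001], [-0.001, 0.001, -1.0]]
wrist_force: [-0.2, -0.5, -0.1]
gripper_width: 0.998
gripper_force: 0.0
[ 0.54594442 -0.25883236  0.1116374 ]
```

View pics/w6.png

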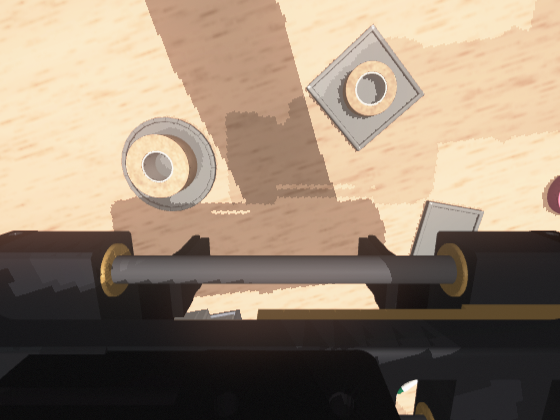

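```bash
python3 -c "
from h import *
print(ray('w6',158,166,.029),ray('w6',170,164,.006))"
python3 -m pendant '[[[0.3,0.4,0,0],[0.6,0.8,0,0],[0.7,0.92,0,0],[0.7,0.92,0,0]]]'; python3 -m pendant '[[[0.3,0.4,0,0],[0.6,0.8,0,0],[0.7,0.92,0,0],[0.7,0.92,0,0]]]';python3 - <<'E'
from h import *
cap('wrist','w7')
s=sense();R=s['ee_rot'];t=s['tcp_pos'];print(t,R.T@(np.array([.430,.066,.04])-t))
im=cv2.imread('pics/w7.png'); h=cv2.cvtColor(im,cv2.COLOR_BGR2HSV); m=cv2.inRange(h,(125,60,30),(165,255,255)); m[225:]=0
n,l,st,c=cv2.connectedComponentsWithStats(m)
for i in range(1,n):
    if st[i,4]>80: print(st[i],c[i],ray('w7',*c[i],.063))
E
```

```text
[ 0.47659207 -0.34315302  0.029     ] [ 0.47738434 -0.3420295   0.006     ]
time_s: 12.85
tcp_pos: [0.5046, -0.1516, 0.112]
ee_rot: [[-0.955, 0.296, -0.0], [0.296, 0.955, 0.0], [0.0, -0.0, -1.0]]
wrist_force: [-0.5, -0.6, 0.1]
gripper_width: 0.997
gripper_force: 0.0
time_s: 13.25
tcp_pos: [0.4663, -0.0434, 0.112]
ee_rot: [[-0.955, 0.297, 0.001], [0.297, 0.955, -0.0], [-0.001, 0.0, -1.0]]
wrist_force: [0.5, -0.4, -0.1]
gripper_width: 1.001
gripper_force: 0.0
[ 0.46691428 -0.04413002  0.11193136] [0.06810928 0.09413403 0.07187015]
[412 121  21  26 379] [422.33245383 132.53562005] [0.42985008 0.06921166 0.063     ]
```

```bash
python3 -m pendant '[[[0.3,0.4,0,0],[0.6,0.8,0,0],[0.685,0.95,0,0],[0.685,0.95,0,0],[0.685,0.95,0.4,0],[0.685,0.95,0.75,0],[0.685,0.95,0.88,0],[0.685,0.95,0.88,0]]]'; python3 -m pendant '[[[0,0,0,0],[0,0,0,0],[0,0,0,0],[0,0,0,0],[0,0,0,0],[0,0,0,0],[0,0,0,0],[0,0,0,0]]]' 1; python3 -m pendant '[[[0,0,0,0],[0,0,-0.2,0],[0,0,-0.6,0],[0,0,-1,0],[0,0,-1,0]]]'; python3 -c "
from h import *
s=sense();R=s['ee_rot'];t=s['tcp_pos'];print(R.T@(np.array([.6383,-.1261,.03])-t))"
```

```text
time_s: 14.1
tcp_pos: [0.4288, 0.065, 0.0215]
ee_rot: [[-0.954, 0.301, -0.005], [0.301, 0.954, -0.003], [0.004, -0.004, -1.0]]
wrist_force: [-0.3, 0.5, 0.2]
gripper_width: 1.003
gripper_force: 0.0
time_s: 14.9
tcp_pos: [0.4292, 0.0674, 0.0236]
ee_rot: [[-0.954, 0.298, 0.0], [0.298, 0.954, 0.0], [-0.0, 0.0, -1.0]]
wrist_force: [0.4, -0.7, 0.3]
gripper_width: 0.352
gripper_force: 0.0
time_s: 15.4
tcp_pos: [0.4327, 0.0689, 0.1285]
ee_rot: [[-0.955, 0.297, 0.011], [0.297, 0.955, 0.005], [-0.009, 0.008, -1.0]]
wrist_force: [-0.1, -0.9, -1.0]
gripper_width: 0.257
gripper_force: 30.0
[-0.2534234  -0.12580805  0.09973774]
```

```bash
python3 -m pendant '[[[-0.4,-0.2,0,0],[-0.8,-0.4,0,0],[-0.85,-0.42,0,0],[-0.85,-0.42,0,0]]]'; python3 -m pendant '[[[-0.4,-0.2,0,0],[-0.8,-0.4,0,0],[-0.85,-0.42,0,0],[-0.85,-0.42,0,0]]]';  python3 -m pendant '[[[-0.4,-0.2,0,0],[-0.8,-0.4,0,0],[-0.85,-0.42,0,0],[-0.85,-0.42,0,0]]]'; python3 - <<'E'
from h import *
cap('side','s8');cap('wrist','w8');s=sense();R=s['ee_rot'];t=s['tcp_pos'];print(t,R.T@(np.array([.6383,-.1261,.03])-t))
a=cv2.imread('pics/w8.png')[60:330,100:500];u,v=map(int,px('s8',t));print(u,v);b=cv2.imread('pics/s8.png')[v-55:v+65,u-60:u+60]
cv2.imwrite('pics/m8.png',np.hstack([a,cv2.resize(b,(270,270),interpolation=cv2.INTER_CUBIC)]))
E
```

```text
time_s: 15.8
tcp_pos: [0.4978, 0.0009, 0.1225]
ee_rot: [[-0.954, 0.301, -0.002], [0.301, 0.954, -0.0], [0.002, -0.001, -1.0]]
wrist_force: [-0.3, 0.1, -0.3]
gripper_width: 0.261
gripper_force: 30.0
time_s: 16.2
tcp_pos: [0.5657, -0.0636, 0.1225]
ee_rot: [[-0.954, 0.3, -0.002], [0.3, 0.954, 0.0], [0.002, -0.0, -1.0]]
wrist_force: [-0.4, 0.0, -0.5]
gripper_width: 0.257
gripper_force: 30.0
time_s: 16.6
tcp_pos: [0.634, -0.1283, 0.1226]
ee_rot: [[-0.954, 0.299, -0.002], [0.299, 0.954, 0.001], [0.002, -0.0, -1.0]]
wrist_force: [0.0, -0.1, -0.4]
gripper_width: 0.258
gripper_force: 30.0
[ 0.63334045 -0.12759263  0.12324973] [-0.00447246  0.00290194  0.09324115]
252 156
```

View pics/m8.png

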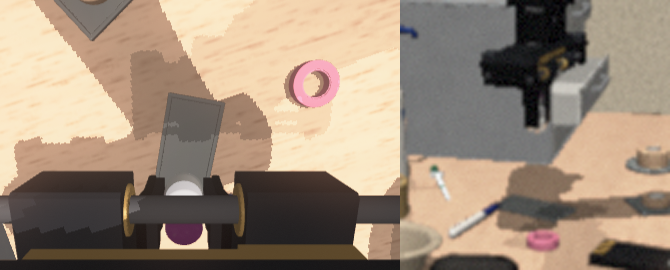

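The vial hangs upright between the fingers. The near short edge of the oblong tray is at full-image (270,153) to (323,162). I'll check the tray centre from that.

```bash
python3 -c "
from h import *
a,b=ray('w8',270,153,.006),ray('w8',323,162,.006);d=(b-a)/np.linalg.norm(b-a);n=np.array([-d[1],d[0],0])
print(a,b,np.linalg.norm(b-a),(a+b)/2+.054*n,(a+b)/2-.054*n)"
```

```text
[ 0.58100608 -0.12399462  0.006     ] [ 0.60373041 -0.07917246  0.006     ] 0.05025356958551069 [ 0.54420457 -0.0771651   0.006     ] [ 0.64053192 -0.12600198  0.006     ]
```

```bash
python3 -m pendant '[[[-0.045,0.035,0.3,0],[-0.045,0.035,0.6,0],[-0.045,0.035,0.9,0],[-0.045,0.035,0.9,0],[-0.045,0.035,0.9,0]]]'; python3 -m pendant '[[[0,0,0.08,0],[0,0,0.14,0],[0,0,0.17,0],[0,0,0.17,0],[0,0,0.17,0]]]'
```

```text
time_s: 17.2
tcp_pos: [0.6399, -0.1261, 0.0343]
ee_rot: [[-0.955, 0.297, -0.0], [0.297, 0.955, -0.0], [0.0, -0.001, -1.0]]
wrist_force: [0.5, 0.6, 0.6]
gripper_width: 0.257
gripper_force: 30.0
time_s: 17.7
tcp_pos: [0.6404, -0.1272, 0.0167]
ee_rot: [[-0.954, 0.299, 0.0], [0.299, 0.954, -0.0], [-0.0, 0.0, -1.0]]
wrist_force: [0.4, 0.2, 1.1]
gripper_width: 0.252
gripper_force: 30.0
```

```bash
for i in 1 ; do python3 -m pendant '[[[0,0,0.01,0],[0,0,0.015,0],[0,0,0.015,0]]]'; done; python3 -m pendant '[[[0,0,0.01,0],[0,0,0.015,0],[0,0,0.015,0]]]'
```

```text
time_s: 18.0
tcp_pos: [0.6403, -0.1271, 0.015]
ee_rot: [[-0.954, 0.299, -0.0], [0.299, 0.954, 0.0], [0.0, -0.0, -1.0]]
wrist_force: [-0.2, -0.1, -0.2]
gripper_width: 0.255
gripper_force: 30.0
time_s: 18.3
tcp_pos: [0.6402, -0.1271, 0.0134]
ee_rot: [[-0.954, 0.299, -0.0], [0.299, 0.954, -0.0], [0.0, -0.0, -1.0]]
wrist_force: [-0.5, -0.1, 0.4]
gripper_width: 0.259
gripper_force: 30.0
```

```bash
python3 -m pendant '[[[0,0,0.012,0],[0,0,0.012,0],[0,0,0.012,0]]]'; python3 -m pendant '[[[0,0,0,0],[0,0,0,0],[0,0,0,0],[0,0,0,0],[0,0,0,0]]]' 0.5; python3 -m pendant '[[[0,0,-0.2,0],[0,0,-0.6,0],[0,0,-1,0],[0,0,-1,0],[0,0,-1,0]]]'; python3 -m pendant '[[[-0.4,0,0,0],[-0.7,0,0,0],[-0.7,0,0,0],[-0.7,0,0,0]]]' 0; python3 - <<'E'
from h import *
cap('wrist','w9');s=sense();print(s['tcp_pos'])
E
```

```text
time_s: 18.6
tcp_pos: [0.6403, -0.1271, 0.0123]
ee_rot: [[-0.954, 0.299, -0.0], [0.299, 0.954, -0.0], [0.0, -0.0, -1.0]]
wrist_force: [-0.2, 0.3, -0.5]
gripper_width: 0.254
gripper_force: 30.0
time_s: 19.1
tcp_pos: [0.6403, -0.1271, 0.0124]
ee_rot: [[-0.954, 0.299, 0.0], [0.299, 0.954, -0.0], [-0.0, 0.0, -1.0]]
wrist_force: [0.1, 0.4, -0.8]
gripper_width: 0.491
gripper_force: 0.0
time_s: 19.6
tcp_pos: [0.6408, -0.127, 0.1138]
ee_rot: [[-0.954, 0.299, 0.003], [0.299, 0.954, 0.0], [-0.003, 0.001, -1.0]]
wrist_force: [-0.2, -0.8, -1.0]
gripper_width: 0.496
gripper_force: 0.0
time_s: 20.0
tcp_pos: [0.706, -0.148, 0.1096]
ee_rot: [[-0.954, 0.299, -0.004], [0.299, 0.954, 0.001], [0.004, -0.001, -1.0]]
wrist_force: [-0.6, -1.0, 0.5]
gripper_width: 0.775
gripper_force: 0.0
[ 0.70571683 -0.14783705  0.11029893]
```

View pics/w9.png

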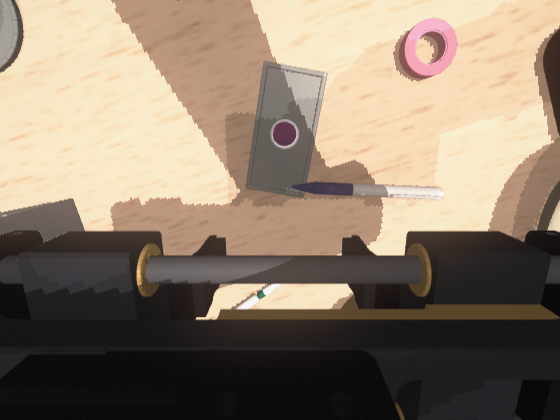

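The vial stands upright in the oblong tray at (285,134). Next I view the cradle from above.

```bash
python3 -m pendant '[[[0.4,0,-0.4,0],[0.8,0,-0.8,0],[1,0.4,-1,0],[1,0.8,-1,0],[1,0.8,-1,0]]]'; python3 -m pendant '[[[0.4,0.3,0,0],[0.8,0.6,0,0],[1,1,0,0],[1,1,0,0]]]';  python3 -m pendant '[[[0.3,0.4,0,0],[0.44,0.8,0,0],[0.44,1,0,0],[0.44,1,0,0]]]'; python3 -m pendant '[[[0,0.4,0,0],[0,0.8,0,0],[0,1,0,0],[0,1,0,0],[0,1,0,0]]]'; python3 - <<'E'
from h import *
cap('wrist','w10');s=sense();print(s['tcp_pos'],s['ee_rot'].round(3))
E
```

```text
time_s: 20.55
tcp_pos: [0.6354, -0.0374, 0.2144]
ee_rot: [[-0.956, 0.293, 0.004], [0.293, 0.956, 0.001], [-0.003, 0.003, -1.0]]
wrist_force: [-0.6, -0.9, -1.3]
gripper_width: 1.0
gripper_force: 0.0
time_s: 20.95
tcp_pos: [0.5677, 0.087, 0.2122]
ee_rot: [[-0.956, 0.293, -0.001], [0.293, 0.956, 0.001], [0.001, 0.0, -1.0]]
wrist_force: [0.2, -0.3, -0.7]
gripper_width: 0.999
gripper_force: 0.0
time_s: 21.35
tcp_pos: [0.5579, 0.1936, 0.2116]
ee_rot: [[-0.955, 0.296, -0.001], [0.296, 0.955, -0.0], [0.0, -0.001, -1.0]]
wrist_force: [-1.1, -1.2, 0.6]
gripper_width: 1.002
gripper_force: 0.0
time_s: 21.85
tcp_pos: [0.5876, 0.286, 0.2114]
ee_rot: [[-0.954, 0.299, -0.002], [0.299, 0.954, -0.002], [0.001, -0.002, -1.0]]
wrist_force: [0.4, -0.4, 0.2]
gripper_width: 0.998
gripper_force: 0.0
[0.58756646 0.28574056 0.21183542] [[-0.954  0.3   -0.001]
 [ 0.3    0.954 -0.001]
 [ 0.001 -0.001 -1.   ]]
```

View pics/w10.png

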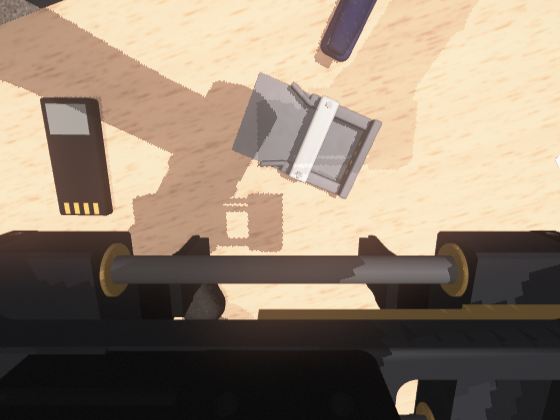

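The cradle is in full view: bar (329,97) to (301,178), front floor edge (262,73) to (234,148), stop at (382,121) to (343,197). The pack is clear at (77,157). I refine with masks.

```bash
python3 - <<'E'
from h import *
im=cv2.imread('pics/w10.png'); h=cv2.cvtColor(im,cv2.COLOR_BGR2HSV)
def box(m,z,name,lo):
    cs,_=cv2.findContours(m,0,1); c=max(cs,key=cv2.contourArea); P=np.array([ray('w10',*q[0],z)[:2] for q in c],np.float32)*1000
    rc=cv2.minAreaRect(P); b=cv2.boxPoints(rc); print(name,cv2.contourArea(c),np.round(rc[0],1),np.round(rc[1],1),round(rc[2],1)); print(np.round(b,1).tolist())
m=cv2.inRange(h,(0,0,150),(179,45,255)); m[:80]=0;m[200:]=0;m[:,:270]=0;m[:,350:]=0
box(cv2.morphologyEx(m,cv2.MORPH_OPEN,np.ones((5,5))),.036,'bar',0)
g=cv2.inRange(h,(0,0,30),(179,60,255)); g[:65]=0;g[205:]=0;g[:,:225]=0;g[:,390:]=0
box(g,.012,'cradle',0)
p=cv2.inRange(h,(0,0,0),(179,255,60)); p[:85]=0;p[222:]=0;p[:,:30]=0;p[:,120:]=0
p=cv2.morphologyEx(p,cv2.MORPH_CLOSE,np.ones((25,25)))
box(p,.016,'pack',0)
print('front',ray('w10',262,73,.003),ray('w10',234,148,.003)); print('stop',ray('w10',382,121,.018),ray('w10',343,197,.018));print('bar',ray('w10',329,97,.036),ray('w10',301,178,.036))
print('pk',[ray('w10',u,v,.016).round(4).tolist() for u,v in [(42,98),(100,99),(112,213),(62,215)]])
print(im[150,240:370:4].mean(1).round().tolist())
E
```

```text
bar 3394.5 [549.5 350.4] [58.2 94.8] 50.8
[[494.3999938964844, 357.70001220703125], [567.9000244140625, 297.8999938964844], [604.7000122070312, 343.0], [531.0999755859375, 402.8999938964844]]
cradle 15352.5 [536.4 336.7] [198.9 160.3] 72.6
[[430.20001220703125, 265.79998779296875], [583.0, 217.8000030517578], [642.7000122070312, 407.6000061035156], [489.79998779296875, 455.6000061035156]]Traceback (most recent call last):
  File "<stdin>", line 12, in <module>
  File "<stdin>", line 4, in box
ValueError: max() iterable argument is empty
```

```bash
python3 - <<'E'
from h import *
im=cv2.imread('pics/w10.png'); h=cv2.cvtColor(im,cv2.COLOR_BGR2HSV)
for v in (110,130,150): print(v,[ (int(a[1]),int(a[2])) for a in h[v,225:385:5]])
print('pack row150',[ (int(a[1]),int(a[2])) for a in h[150,30:130:5]])
print('front',ray('w10',262,73,.003),ray('w10',234,148,.003)); print('stop',ray('w10',382,121,.018),ray('w10',343,197,.018));print('bar',ray('w10',329,97,.036),ray('w10',301,178,.036))
P=np.array([ray('w10',u,v,.016) for u,v in [(42,98),(100,99),(112,213),(62,215)]]);print('pk',P.round(4).tolist(),P.mean(0))
E
```

```text
110 [(84, 194), (85, 195), (84, 192), (85, 193), (82, 162), (24, 129), (26, 129), (34, 112), (32, 112), (32, 113), (15, 166), (14, 165), (15, 165), (15, 170), (16, 171), (16, 171), (15, 171), (31, 117), (37, 118), (12, 241), (10, 244), (11, 245), (13, 238), (17, 177), (18, 182), (46, 187), (69, 244), (77, 240), (72, 243), (73, 242), (79, 240), (76, 242)]
130 [(85, 195), (84, 197), (85, 191), (22, 125), (23, 124), (22, 125), (23, 124), (26, 108), (26, 108), (24, 108), (12, 164), (14, 162), (14, 165), (12, 165), (11, 165), (23, 111), (23, 111), (13, 237), (11, 242), (12, 243), (10, 246), (13, 171), (15, 173), (16, 175), (14, 176), (17, 177), (34, 119), (41, 113), (54, 103), (29, 142), (20, 179), (70, 243)]
150 [(88, 186), (86, 192), (27, 123), (24, 125), (24, 126), (24, 126), (23, 124), (16, 160), (16, 161), (16, 163), (14, 162), (12, 164), (15, 165), (15, 165), (27, 112), (22, 208), (13, 240), (12, 240), (12, 241), (16, 164), (15, 170), (14, 170), (14, 170), (18, 170), (18, 172), (33, 116), (63, 101), (38, 120), (20, 175), (70, 241), (77, 238), (74, 240)]
pack row150 [(55, 250), (61, 250), (56, 250), (59, 250), (85, 93), (82, 90), (82, 87), (82, 84), (80, 83), (78, 82), (78, 82), (81, 82), (78, 82), (77, 83), (98, 78), (72, 240), (53, 249), (53, 250), (53, 250), (53, 250)]
front [0.44893847 0.30362601 0.003     ] [0.51935806 0.24377957 0.003     ]
stop [0.54218453 0.41960558 0.018     ] [0.6152098  0.35400583 0.018     ]
bar [0.50003521 0.36507421 0.036     ] [0.57472493 0.3112908  0.036     ]
pk [[0.4011, 0.0556, 0.016], [0.422, 0.1184, 0.016], [0.5487, 0.0731, 0.016], [0.5322, 0.012, 0.016]] [0.475998   0.06479723 0.016     ]
```

```bash
python3 - <<'E'
from h import *
im=cv2.imread('pics/w10.png'); h=cv2.cvtColor(im,cv2.COLOR_BGR2HSV)
def rect(m,z,name):
    n,l,st,c=cv2.connectedComponentsWithStats(m); i=1+st[1:,4].argmax(); ys,xs=np.nonzero(l==i)
    P=np.array([ray('w10',x,y,z)[:2] for x,y in zip(xs,ys)],np.float32)*1000
    rc=cv2.minAreaRect(P); print(name,len(P),np.round(rc[0],1),np.round(rc[1],1),round(rc[2],2)); return cv2.boxPoints(rc)
def roi(m,x0,x1,y0,y1): o=np.zeros_like(m); o[y0:y1,x0:x1]=m[y0:y1,x0:x1]; return o
print(rect(roi(cv2.inRange(h,(0,0,205),(179,33,255)),270,350,85,195),.036,'bar'))
p=roi(cv2.inRange(h,(0,0,0),(179,255,115)),30,125,85,225); p=cv2.dilate(p,np.ones((1,1)))
print(rect(p,.016,'pack16'))
# floor front edge: first grey column per row
g=cv2.inRange(h,(0,0,80),(179,48,200))
E=[]
for v in range(82,144,3):
    u=next(u for u in range(222,300) if g[v,u:u+5].all()); E.append(ray('w10',u-.5,v,.003)[:2]*1000)
E=np.array(E,np.float32); vx,vy,x0,y0=cv2.fitLine(E,cv2.DIST_HUBER,0,.01,.01).ravel(); print('front edge dir',np.degrees(np.arctan2(vy,vx)),x0,y0)
# stop: outer (back) edge, top z .018?: last grey
E=[]
for v in range(128,190,3):
    u=next(u for u in range(395,300,-1) if g[v,u-3:u+1].all()); E.append(ray('w10',u+.5,v,.018)[:2]*1000)
E=np.array(E,np.float32); vx,vy,x0,y0=cv2.fitLine(E,cv2.DIST_HUBER,0,.01,.01).ravel(); print('back edge dir',np.degrees(np.arctan2(vy,vx)),x0,y0)
E
```

```text
bar 1528 [538.2 336.5] [20.4 94. ] 50.2
[[495.56363 358.74002]
 [567.7784  298.57138]
 [580.86194 314.27432]
 [508.64716 374.44296]]
pack16 4923 [474.9  63.4] [ 66.3 138.4] 71.84
[[398.86298   53.446327]
 [530.31964   10.318871]
 [550.9848    73.30822 ]
 [419.52814  116.43568 ]]
front edge dir -39.575645 483.37964 270.80307
back edge dir -40.058407 577.55615 390.62946
```

The cradle fits agree: push yaw about 50.1°, stop at about (0.572, 0.378), and a front edge at -139.5 mm against the -140 expected. Next I measure the pack from overhead.

```bash
python3 -m pendant '[[[0,-0.4,0,0],[0,-0.8,0,0],[0,-0.9,0,0],[0,-0.9,0,0]]]'; python3 -m pendant '[[[0,-0.4,0,0],[0,-0.8,0,0],[0,-0.8,0,0],[0,-0.8,0,0]]]'; python3 -m pendant '[[[-0.2,-0.4,0,0],[-0.2,-0.8,0,0],[-0.2,-0.8,0,0],[-0.2,-0.8,0,0],[-0.2,-0.8,0,0]]]'; cat > pk.py <<'E'
from h import *
import sys
f=sys.argv[1]; cap('wrist',f); im=cv2.imread(f'pics/{f}.png'); h=cv2.cvtColor(im,cv2.COLOR_BGR2HSV)
m=cv2.inRange(h,(0,0,0),(179,255,115)); m[228:]=0
n,l,st,c=cv2.connectedComponentsWithStats(m)
s=sense();R=s['ee_rot'];t=s['tcp_pos'];print(t,np.degrees(np.arctan2(R[1,0],R[0,0])))
for i in range(1,n):
    if st[i,4]>1500:
        ys,xs=np.nonzero(l==i); P=np.array([ray(f,x,y,.016)[:2] for x,y in zip(xs,ys)],np.float32)*1000
        rc=cv2.minAreaRect(P); print(st[i],np.round(rc[0],1),np.round(rc[1],1),round(rc[2],2),np.round(cv2.boxPoints(rc),1).tolist())
E
python3 pk.py w11
```

```text
time_s: 22.3
tcp_pos: [0.5604, 0.1991, 0.2133]
ee_rot: [[-0.953, 0.301, 0.001], [0.301, 0.953, 0.0], [-0.001, 0.001, -1.0]]
wrist_force: [-0.5, 0.6, 0.2]
gripper_width: 1.0
gripper_force: 0.0
time_s: 22.7
tcp_pos: [0.5374, 0.1251, 0.2128]
ee_rot: [[-0.954, 0.3, 0.001], [0.3, 0.954, 0.001], [-0.001, 0.001, -1.0]]
wrist_force: [-0.3, 0.3, 0.5]
gripper_width: 1.0
gripper_force: 0.0
time_s: 23.2
tcp_pos: [0.5329, 0.0441, 0.2124]
ee_rot: [[-0.955, 0.298, 0.001], [0.298, 0.955, 0.0], [-0.001, 0.0, -1.0]]
wrist_force: [0.3, 0.3, 0.2]
gripper_width: 1.001
gripper_force: 0.0
[0.53282555 0.04419779 0.21232208] 162.71321724115145
[ 481   64   79  117 2249] [543.4 343.2] [ 97.2 121. ] 65.82 [[468.29998779296875, 323.6000061035156], [578.7000122070312, 274.0], [618.5, 362.70001220703125], [508.1000061035156, 412.29998779296875]]
[ 255   79   52  120 4444] [474.5  58.8] [ 59.5 137.1] 72.27 [[400.1000061035156, 51.29999923706055], [530.7000122070312, 9.5], [548.7999877929688, 66.30000305175781], [418.29998779296875, 108.0]]
```

Pack at (0.4745, 0.0588), yaw -17.7°, and the size checks. I grasp 40 mm behind its centre.

```bash
python3 -m pendant '[[[0.5,-0.03,0.2,0],[1,-0.03,0.5,0],[1,-0.03,0.9,0],[1,-0.03,1,0],[1,-0.03,1,0]]]'; python3 -m pendant '[[[0,0,0.4,0],[0,0,0.8,0],[0,0,1,0],[0,0,1,0],[0,0,1,0]]]'; python3 -m pendant '[[[0,0,0.06,0],[0,0,0.06,0],[0,0,0.06,0]]]'
```

```text
time_s: 23.75
tcp_pos: [0.4361, 0.0705, 0.1117]
ee_rot: [[-0.955, 0.297, -0.002], [0.297, 0.955, -0.002], [0.001, -0.002, -1.0]]
wrist_force: [0.5, 0.1, 0.6]
gripper_width: 0.998
gripper_force: 0.0
time_s: 24.25
tcp_pos: [0.4384, 0.0709, 0.0135]
ee_rot: [[-0.955, 0.298, 0.003], [0.298, 0.955, 0.001], [-0.002, 0.002, -1.0]]
wrist_force: [-0.0, 0.4, 0.5]
gripper_width: 0.998
gripper_force: 0.0
time_s: 24.55
tcp_pos: [0.4364, 0.0702, 0.0072]
ee_rot: [[-0.954, 0.298, 0.002], [0.298, 0.954, 0.001], [-0.001, 0.001, -1.0]]
wrist_force: [-0.4, 0.0, -0.4]
gripper_width: 1.0
gripper_force: 0.0
```

```bash
python3 -m pendant '[[[0,0.005,0.015,0],[0,0.005,0.015,0],[0,0.005,0.015,0],[0,0.005,0.015,0],[0,0.005,0.015,0],[0,0.005,0.015,0],[0,0.005,0.015,0],[0,0.005,0.015,0]]]' 1; python3 -m pendant '[[[0,0,-0.1,0],[0,0,-0.3,0],[0,0,-0.5,0],[0,0,-0.5,0],[0,0,-0.5,0]]]'; python3 pk.py w12
```

```text
time_s: 25.35
tcp_pos: [0.436, 0.0705, 0.0049]
ee_rot: [[-0.954, 0.298, 0.0], [0.298, 0.954, 0.0], [-0.0, 0.0, -1.0]]
wrist_force: [-0.6, 1.6, 1.2]
gripper_width: 0.688
gripper_force: 30.0
time_s: 25.85
tcp_pos: [0.4355, 0.0703, 0.0549]
ee_rot: [[-0.954, 0.299, -0.0], [0.299, 0.954, 0.0], [0.0, 0.0, -1.0]]
wrist_force: [-0.8, 0.1, -2.9]
gripper_width: 0.686
gripper_force: 30.0
[0.43510199 0.07004449 0.05435101] 162.58912183315036
[  92    0  198   79 8356] [301.6  54.8] [117.7  43.1] 72.55 [[263.29998779296875, 5.099999904632568], [304.5, -7.800000190734863], [339.79998779296875, 104.5], [298.6000061035156, 117.4000015258789]]
[ 228  201  112   27 2835] [423.7  74.8] [78.7 19. ] 72.54 [[402.8999938964844, 40.099998474121094], [421.0, 34.400001525878906], [444.6000061035156, 109.5], [426.5, 115.19999694824219]]
```

```bash
python3 -m pendant '[[[0.1,0.15,0,-0.07],[0.2,0.3,0,-0.145],[0.3,0.45,0,-0.22],[0.4,0.6,0,-0.295],[0.446,0.75,0,-0.37],[0.446,0.9,0,-0.445],[0.446,1,0,-0.52],[0.446,1,0,-0.592]]]'; python3 -m pendant '[[[0,0,0,0],[0,0,0,0]]]';python3 -c "
from h import *
s=sense();R=s['ee_rot'];t=s['tcp_pos'];print(t,np.degrees(np.arctan2(R[1,0],R[0,0])),s['wrist_force'],s['gripper_width'],R.T@(np.array([.4343,.2135,.0])-t),s['joints'])"
```

```text
time_s: 26.7
tcp_pos: [0.4232, 0.18, 0.0537]
ee_rot: [[-0.631, -0.776, -0.001], [-0.776, 0.631, -0.001], [0.002, 0.0, -1.0]]
wrist_force: [-0.5, 0.0, -2.1]
gripper_width: 0.685
gripper_force: 30.0
time_s: 26.9
tcp_pos: [0.4225, 0.1785, 0.0539]
ee_rot: [[-0.639, -0.769, -0.002], [-0.769, 0.639, -0.002], [0.003, 0.001, -1.0]]
wrist_force: [-0.4, 0.1, -2.7]
gripper_width: 0.685
gripper_force: 30.0
[0.42246923 0.17847031 0.05389409] -129.7304670715058 [-0.38126703  0.1255652  -2.69616584] 0.6853517619821223 [-0.03464207  0.01326393  0.05381091] [ 4.32852459e+01  1.82337963e+01 -3.47401932e+01 -1.83676114e-02
 -3.71776580e+01 -8.30011019e+01]
```

```bash
python3 -m pendant '[[[-0.2,0.13,0,0],[-0.35,0.13,0.1,0],[-0.35,0.13,0.3,0],[-0.35,0.13,0.42,0],[-0.35,0.13,0.42,0],[-0.35,0.13,0.42,0]]]'; python3 -m pendant '[[[0,0,0.02,0],[0,0,0.025,0],[0,0,0.025,0]]]';python3 -c "
from h import *
s=sense();R=s['ee_rot'];t=s['tcp_pos'];print(R.T@(t-np.array([.5722,.3784,.0])),s['joints'].round(1));cap('scene','s13')
for n,d in (('front',.110),('rear',-.03)): print(n,px('s13',t-d*R[:,0]))"
```

```text
time_s: 27.5
tcp_pos: [0.4355, 0.2141, 0.0127]
ee_rot: [[-0.638, -0.77, -0.0], [-0.77, 0.638, -0.001], [0.001, -0.0, -1.0]]
wrist_force: [-0.3, 0.3, -2.4]
gripper_width: 0.689
gripper_force: 30.0
time_s: 27.8
tcp_pos: [0.4357, 0.2145, 0.0108]
ee_rot: [[-0.637, -0.771, 0.001], [-0.771, 0.637, 0.001], [-0.001, -0.0, -1.0]]
wrist_force: [-0.3, -0.2, -2.2]
gripper_width: 0.686
gripper_force: 30.0
[ 0.21327272  0.00091603 -0.01099638] [ 45.4  24.5 -33.4   0.  -32.  -85. ]
front [233.69912692 282.33965699]
rear [296.68367102 274.77851032]
```

```bash
python3 -m pendant '[[[0,-0.005,0.018,0],[-0.05,-0.01,0.018,0],[-0.1,-0.01,0.018,0.002],[-0.2,-0.01,0.018,0.002],[-0.3,-0.01,0.018,0.002],[-0.4,-0.01,0.018,0.002],[-0.4,-0.01,0.018,0.002]]]'; python3 -m pendant '[[[-0.1,0,0,0],[-0.2,0,0,0],[-0.3,0,0,0],[-0.35,0,0,0],[-0.35,0,0,0]]]'
```

```text
time_s: 28.55
tcp_pos: [0.4633, 0.2465, 0.0086]
ee_rot: [[-0.639, -0.769, 0.002], [-0.769, 0.639, 0.001], [-0.002, -0.0, -1.0]]
wrist_force: [-0.0, -0.1, -2.6]
gripper_width: 0.688
gripper_force: 30.0
time_s: 29.05
tcp_pos: [0.4847, 0.2724, 0.0084]
ee_rot: [[-0.639, -0.769, 0.001], [-0.769, 0.639, 0.0], [-0.001, -0.0, -1.0]]
wrist_force: [-0.8, 0.1, -2.1]
gripper_width: 0.686
gripper_force: 30.0
```

```bash
python3 -m pendant '[[[-0.1,0,0,0],[-0.2,0,0,0],[-0.22,0,0,0],[-0.22,0,0,0]]]'; python3 -m pendant '[[[-0.02,0,0,0],[-0.04,0,0,0],[-0.04,0,0,0]]]'; python3 -m pendant '[[[-0.02,0,0,0],[-0.02,0,0,0]]]'
```

```text
time_s: 29.45
tcp_pos: [0.4985, 0.2889, 0.0084]
ee_rot: [[-0.64, -0.769, 0.0], [-0.769, 0.64, 0.0], [-0.0, 0.0, -1.0]]
wrist_force: [-0.5, -0.3, -2.7]
gripper_width: 0.69
gripper_force: 30.0
time_s: 29.75
tcp_pos: [0.5009, 0.2917, 0.0086]
ee_rot: [[-0.64, -0.769, 0.0], [-0.769, 0.64, 0.0], [-0.0, -0.0, -1.0]]
wrist_force: [0.4, 0.2, -3.0]
gripper_width: 0.686
gripper_force: 30.0
time_s: 29.95
tcp_pos: [0.5019, 0.293, 0.0085]
ee_rot: [[-0.64, -0.769, -0.0], [-0.769, 0.64, -0.0], [0.0, 0.0, -1.0]]
wrist_force: [-0.3, 0.5, -2.8]
gripper_width: 0.685
gripper_force: 30.0
```

```bash
for k in 1; do python3 -m pendant '[[[-0.015,0,0,0],[-0.015,0,0,0]]]'; done; python3 -m pendant '[[[-0.015,0,0,0],[-0.015,0,0,0]]]' | head -4; python3 -m pendant '[[[-0.015,0,0,0],[-0.015,0,0,0]]]'
```

```text
time_s: 30.15
tcp_pos: [0.5019, 0.2931, 0.0081]
ee_rot: [[-0.64, -0.768, -0.002], [-0.768, 0.64, -0.002], [0.003, 0.0, -1.0]]
wrist_force: [-1.2, -3.1, -1.4]
gripper_width: 0.686
gripper_force: 30.0
time_s: 30.35
tcp_pos: [0.502, 0.2931, 0.008]
ee_rot: [[-0.64, -0.768, -0.005], [-0.768, 0.64, -0.005], [0.007, 0.001, -1.0]]
wrist_force: [-5.6, -5.1, 0.4]
time_s: 30.55
tcp_pos: [0.5019, 0.2931, 0.008]
ee_rot: [[-0.64, -0.768, -0.007], [-0.768, 0.64, -0.007], [0.01, 0.001, -1.0]]
wrist_force: [-6.2, -6.2, 3.0]
gripper_width: 0.687
gripper_force: 30.0
```

Contact at 110.5 mm before the stop, so the pack is home. I relax the push, release partly and lift off.

```bash
python3 -m pendant '[[[0.035,0,0,0],[0.035,0,0,0]]]'; python3 -m pendant '[[[0,0,0,0],[0,0,0,0],[0,0,0,0],[0,0,0,0]]]' 0.2; python3 -m pendant '[[[0,0,-0.2,0],[0,0,-0.5,0],[0.4,0,-0.6,0],[0.8,0,-0.6,0],[0.8,0,-0.6,0],[0.8,0,-0.6,0]]]' ; python3 -m pendant '[[[0,0,0,0],[0,0,0,0],[0,0,0,0],[0,0,0,0],[0,0,0,0],[0,0,0,0],[0,0,0,0]]]' 1
```

```text
time_s: 30.75
tcp_pos: [0.502, 0.2931, 0.0084]
ee_rot: [[-0.64, -0.769, -0.001], [-0.769, 0.64, -0.001], [0.002, 0.0, -1.0]]
wrist_force: [-1.8, -3.4, -0.8]
gripper_width: 0.683
gripper_force: 30.0
time_s: 31.15
tcp_pos: [0.5035, 0.2948, 0.0091]
ee_rot: [[-0.639, -0.769, 0.002], [-0.769, 0.639, 0.002], [-0.002, -0.0, -1.0]]
wrist_force: [-0.8, 0.6, -0.1]
gripper_width: 0.796
gripper_force: 0.0
time_s: 31.75
tcp_pos: [0.4518, 0.2325, 0.0693]
ee_rot: [[-0.639, -0.769, 0.002], [-0.769, 0.639, 0.001], [-0.002, -0.001, -1.0]]
wrist_force: [0.3, 1.3, 0.4]
gripper_width: 0.804
gripper_force: 0.0
time_s: 32.45
tcp_pos: [0.4515, 0.2324, 0.0685]
ee_rot: [[-0.64, -0.769, -0.0], [-0.769, 0.64, -0.0], [0.0, 0.0, -1.0]]
wrist_force: [-0.5, 0.7, -0.2]
gripper_width: 0.25
gripper_force: 0.0
```

```bash
python3 -m pendant '[[[0,0,0.2,0],[0,0,0.45,0],[0,0,0.59,0],[0,0,0.59,0],[0,0,0.59,0]]]' 1; python3 -m pendant '[[[-0.1,0,0,0],[-0.2,0,0,0],[-0.3,0,0,0],[-0.36,0,0,0],[-0.36,0,0,0]]]'; python3 -m pendant '[[[-0.02,0,0,0],[-0.03,0,0,0],[-0.03,0,0,0]]]';python3 -m pendant '[[[-0.02,0,0,0],[-0.03,0,0,0],[-0.03,0,0,0]]]'
```

```text
time_s: 32.95
tcp_pos: [0.4517, 0.2325, 0.0098]
ee_rot: [[-0.639, -0.769, 0.0], [-0.769, 0.639, -0.0], [0.0, -0.0, -1.0]]
wrist_force: [-0.1, 0.7, -0.1]
gripper_width: 0.003
gripper_force: 0.0
time_s: 33.45
tcp_pos: [0.475, 0.2607, 0.0095]
ee_rot: [[-0.64, -0.769, 0.0], [-0.769, 0.64, 0.0], [-0.0, -0.0, -1.0]]
wrist_force: [-0.3, -0.3, -0.1]
gripper_width: 0.0
gripper_force: 0.0
time_s: 33.75
tcp_pos: [0.4755, 0.2614, 0.0093]
ee_rot: [[-0.64, -0.768, -0.002], [-0.768, 0.64, -0.002], [0.003, 0.0, -1.0]]
wrist_force: [-2.2, -2.3, 1.3]
gripper_width: 0.002
gripper_force: 1.5
time_s: 34.05
tcp_pos: [0.4756, 0.2614, 0.0092]
ee_rot: [[-0.64, -0.768, -0.006], [-0.768, 0.64, -0.006], [0.009, 0.001, -1.0]]
wrist_force: [-5.9, -6.4, 7.1]
gripper_width: 0.004
gripper_force: 4.2
```

Firm against the stop. I back off and verify with a mask measurement.

```bash
python3 -m pendant '[[[0.1,0,0,0],[0.3,0,0,0],[0.3,0,-0.4,0],[0.3,0,-0.8,0],[0.3,0,-1,0],[0.3,0,-1,0]]]' | head -2; python3 -m pendant '[[[-0.5,0,-0.4,0],[-0.9,0,-0.8,0],[-1,0,-1,0],[-1,0,-1,0]]]' 0| head -2;  python3 -m pendant '[[[-0.5,0,0,0],[-0.9,0,0,0],[-1,0,0,0],[-1,0,0,0],[-1,0,0,0]]]' | head -2; python3 - <<'E'
from h import *
cap('wrist','w14'); im=cv2.imread('pics/w14.png'); h=cv2.cvtColor(im,cv2.COLOR_BGR2HSV)
S=np.array([.5722,.3784]);e=np.array([.6414,.7672]);n=np.array([-.7672,.6414])
print(px('w14',(*(S-.07*e),.019)),px('w14',(*(S-.14*e),.019)),px('w14',(*S,.019)))
# profile along push axis at pack-top height, at lateral +-15 and 0
for lat in (-.02,0,.02):
    o=[]
    for x in range(-150,12,3):
        u,v=px('w14',(*(S+x/1000*e+lat*n),.019)).round().astype(int)
        o.append(f'{x}:{h[v,u,2]}' if 0<=v<230 and 0<=u<560 else f'{x}:-')
    print(lat,' '.join(o))
o=[]
for y in range(-50,51,2):
    u,v=px('w14',(*(S-.09*e+y/1000*n),.019)).round().astype(int); o.append(f'{y}:{h[v,u,2]}' if 0<=v<230 else '-')
print('cross',' '.join(o))
E
```

```text
time_s: 34.65
tcp_pos: [0.4616, 0.2438, 0.1134]
time_s: 35.05
tcp_pos: [0.5273, 0.3226, 0.2136]
time_s: 35.55
tcp_pos: [0.5863, 0.3946, 0.2082]
[284.21355028 113.35986955] [284.33226228  45.15911643] [284.10618827 175.03998872]
-0.02 -150:250 -147:250 -144:250 -141:250 -138:89 -135:93 -132:137 -129:136 -126:135 -123:134 -120:133 -117:132 -114:131 -111:131 -108:131 -105:129 -102:129 -99:83 -96:65 -93:64 -90:63 -87:63 -84:63 -81:62 -78:61 -75:62 -72:62 -69:62 -66:96 -63:179 -60:183 -57:186 -54:182 -51:180 -48:180 -45:169 -42:67 -39:70 -36:71 -33:72 -30:73 -27:75 -24:75 -21:77 -18:93 -15:199 -12:201 -9:201 -6:200 -3:159 0:101 3:181 6:189 9:186
0 -150:193 -147:193 -144:190 -141:191 -138:78 -135:78 -132:132 -129:131 -126:131 -123:130 -120:130 -117:129 -114:128 -111:127 -108:128 -105:127 -102:126 -99:90 -96:61 -93:61 -90:60 -87:60 -84:59 -81:58 -78:59 -75:59 -72:60 -69:60 -66:81 -63:177 -60:181 -57:183 -54:182 -51:179 -48:179 -45:168 -42:67 -39:67 -36:68 -33:69 -30:71 -27:71 -24:74 -21:74 -18:75 -15:77 -12:79 -9:91 -6:97 -3:89 0:92 3:180 6:190 9:190
0.02 -150:191 -147:191 -144:190 -141:186 -138:79 -135:74 -132:124 -129:129 -126:129 -123:129 -120:128 -117:128 -114:127 -111:127 -108:128 -105:126 -102:126 -99:90 -96:61 -93:61 -90:62 -87:61 -84:60 -81:61 -78:62 -75:61 -72:62 -69:63 -66:79 -63:178 -60:182 -57:184 -54:182 -51:179 -48:180 -45:169 -42:75 -39:70 -36:77 -33:79 -30:73 -27:75 -24:75 -21:77 -18:84 -15:99 -12:92 -9:102 -6:94 -3:85 0:94 3:182 6:192 9:193
cross -50:186 -48:171 -46:116 -44:118 -42:83 -40:95 -38:121 -36:121 -34:121 -32:120 -30:64 -28:65 -26:65 -24:64 -22:64 -20:63 -18:63 -16:63 -14:62 -12:62 -10:61 -8:61 -6:61 -4:61 -2:60 0:60 2:61 4:61 6:60 8:59 10:61 12:60 14:60 16:61 18:59 20:62 22:61 24:63 26:62 28:58 30:102 32:121 34:121 36:121 38:121 40:89 42:118 44:114 46:104 48:152 50:176
```

The pack spans -139.5 to 0 mm, is centred (±30 mm) and sits under the bar. Everything is placed and the robot is clear, so I hand in.

```bash
python3 -c "
from station import r
print(r.finish_job())"
```

```text
the job is handed in; nothing more can be done
None
```

Job handed in at about 36 s of the 106 s allowed: the big roll is in the round tray, the small roll in the square tray, the vial upright in the oblong tray, and the pack is home under the bar against the stop (rear edge measured at -139.5 mm, -140 expected); the mouse and stapler were not touched, and no verdict was returned.

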